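Paint bench wash-up: bottle onto its drying post, stirring rod into the soak tube

ROBOT

A 6-joint arm with a two-finger parallel gripper is mounted at the origin on the work surface. World frame = base frame: x ahead of the robot, y to its left, z up, the work surface at z = 0. Lengths are in m, angles in degrees, forces in N, time in s.
With the tool pointing down it reaches from about 0.25 to 0.725 m from the base axis. Payload 9.7 kg.
Tool frame: the origin (TCP) lies between the finger pads; the fingertips stand 19 mm ahead of it and the grasp point (between the pads) is the TCP; x points along the fingers, y is the direction in which the jaws open and shut, and the axes are right-handed (so a half turn about x gives the same grasp; the last joint's range is limited). The gripper opens to 85 mm and grips with 20 to 120 N. Pads are 22 mm wide; open, the fingers measure 114 mm over their backs; the gripper's body (76 mm by 85 mm) begins 54 mm behind the grasp point. The pads swing forward as they close: fully open they stand 13 mm farther back than shut.
Start: joints at [-72.708, 4.979, 10.078, 95.1, 0, 90], TCP at [0.163, -0.525, 0.25] pointing down, gripper open.
Joint ranges: [-179.16, 179.16], [-48.56, 103.87], [-65.8, 70.77], [-126.05, 130.52], [-82.76, 87.17], [-180, 180]. Speed limits (degrees/s): [127.2, 127.2, 147.25, 180, 180, 180].

INTERFACE

Orientations are given as [roll, pitch, yaw] about the fixed x, y, z axes, in that order (R = Rz(yaw) Ry(pitch) Rx(roll)).
In Python, from workcell import bot gives the robot as it stands. The module is installed in compiled form; this text tells all that it offers.
- The arm moves only by the shell command python3 -m handwheel 'ROWS' [FORCE]. ROWS is JSON, a list of rows, each a list of 7 numbers: the turn, a rotation vector about the tool's x, y, z in degrees, then the shift along the tool's x, y, z in m, then the closure, from -1 (fully open) to 1 (shut), so that 0 is half open. In form: [[ax, ay, az, dx, dy, dz, fingers], ...]. A call has 1 to 20 rows; each row is the pose to reach, as a shift and turn from the pose commanded when the call began, along the tool's axes at that moment; what a row does not reach only later rows make up. A row lasts 1/8 s, in which the tool goes at most 62.5 mm and 10.7 degrees, less where a joint would pass 70% of its speed; a pose out of reach is approached as far as the arm can. A call with a gripper value outside its range is refused whole. The fingers move at their own pace and stop on an object; FORCE is the grip in N (left out, the last holds). Time passes only in rows, so rows that repeat a pose let the fingers close. It gives the time, the measured TCP pose, the force and the opening at its end, in the units of the state.
- bot.get_obs(): the state, without advancing time (a new reading comes with each control period).
- bot.camera(name): name is "side" or "top"; returns a dict with "frame" (480x640x3 uint8, red, green, blue), "fx", "fy", "cx", "cy" (pixels), "R" (3x3) and "t" (3): a world point X has camera coordinates R X + t. Camera axes: x right, y down, z forward; pixel columns grow to the right and rows downward; lengths in m; the calibration is good to about 2 mm. A picture is of the moment at which its call begins. There is no depth.
- bot.job_done(): hands the job in, once; it reports no verdict.
Trained networks look in a picture, given as the dict that the camera call returned (one of the last four; its "shot" number tells which), for a name from the list of things; names that differ only in an ending like _2 or _b are one class to them, and where a whole thing is asked for, a point or a joint stands for the part that bears it (a point fixed in the world has none). Each returns a list of dicts, best first, with "conf" (0 to 1); they miss things now and then, are a little off and sometimes report something else, mostly with a low value. They report only what shows in the picture. A call takes as long as a camera call. They do not tell look-alikes from the thing itself.
- bot.look_for(name, picture): "bbox" ([left, top, width, height] as shares, 0 to 1, of the picture: columns of its width, rows of its height, round what is visible of it).
- bot.tip_of(name, picture): "centre" ([column, row] as shares, 0 to 1, of the picture: columns of its width, rows of its height: a listed point, or the origin of a listed thing).
The state is a dict: "time": time; "q": joint angles; "qd": joint speeds; "joint_efforts": joint torques, N m; "ee_pos": TCP position; "tcp_rot": TCP orientation; "wrist_force": force on the tool from outside, world axes, zero at the start; "torque": the same for the moment, N m; "opening": finger opening in m.
Only numpy, scipy, OpenCV 4.12 (cv2) and the standard library are available. Lean on these libraries where they do the work, as an engineer would, in place of code of your own. Each camera call takes 0.05 s, during which the arm holds its last target.

TASK

Finish the wash-up at the paint-mixing bench. Turn the rinsed narrow-necked bottle that lies on the draining mat upside down and put it on the free post of the drying rack, fully home with its mouth down on the post's flange; and take the steel stirring rod out of the wooden brush block and push it down into the narrow soak tube until its collar rests on the lip. Leave the other bottles, jars and paints where they are.

Things in the scene. Friction and masses are not known exactly. Their poses are not given: they have to be found in the camera images.
- bottle: the rinsed mixing bottle, white plastic, hollow and open, 120 mm long: body 54 mm in diameter up to 76 mm from the base, shoulder to 96 mm, then neck 32 mm outside, 25 mm inside. Starts lying in a groove of the mat, mouth towards the rack, axis 29 mm above the table. Origin: centre of its base; z runs from base to mouth (level at the start, straight down once inverted)
- bottle_mouth (a point): centre of the bottle's mouth, 120 mm from its base along the bottle's z axis
- mat: black rubber draining mat, 150 by 216 mm, fixed, 2 mm thick; nine ribs, 5 mm high and 24 mm apart, run along its x axis and keep round things from rolling. Origin: centre of its underside; x points to the rack (the robot's right)
- rack: grey drip tray of the drying rack, 110 by 330 mm, fixed, floor 10 mm above the table, rim 8 mm higher. Three equal steel posts stand in a row along its y axis, 105 mm apart, the middle one at its centre; two carry things that are drying. The row runs roughly away from the robot. Origin: centre of its underside; x points to the mat (the robot's left)
- post: the free post of the rack, in any of the three places: upright steel, fixed, 72 mm tall over the tray; foot flange 40 mm in diameter, 8 mm thick; above it a cone (21 to 14 mm in diameter over 14 mm) that centres a bottle's neck, then a pin 14 mm in diameter with a tapered tip. Origin: centre of its foot on the tray floor; z up
- post_seat (a point): centre of the top of the free post's flange, where the bottle's mouth comes to rest (18 mm above the table; the tip of the post is 64 mm higher)
- block: wooden brush block, 170 by 60 mm, 55 mm high, fixed, right of the rack, nearer than the tube or farther. The rod stands in a hole 11 mm wide and 45 mm deep, 55 mm from its centre towards its -x end (the end next to the rack); three brushes, up to 215 mm above the table, stand in the +x half. Origin: centre of its underside; x along its length, roughly to the robot's right
- rod: the stirring rod, about 50 g, 159 mm long, upright in the brush block, foot 10 mm above the table: steel shaft 8 mm in diameter and 95 mm long, then a collar disc 26 mm in diameter and 4 mm thick, then a black round handle 15 mm in diameter and 60 mm long. Origin: centre of the shaft's lower end; z along the rod to the handle
- rod_collar (a point): centre of the underside of the rod's collar, 95 mm from its lower end
- rod_grip (a point): point on the rod's axis in the handle where it is well gripped, 36 mm above the collar's underside and 28 mm below the top of the handle
- tube: the soak tube, empty: upright steel tube 21 mm outside, 13 mm inside, fixed on a round foot 76 mm in diameter and 12 mm high; the lip flares over the top 10 mm to 29 mm outside, about 20 mm inside. Total height 108 mm, free depth 96 mm. To the right of the rack, in line with the brush block. Origin: centre of its underside; z up
- tube_mouth (a point): centre of the tube's mouth, level with the lip, 108 mm above the table; the rod's collar rests here when the rod is fully in
- jar: a short straight glass jar, 48 mm in diameter and 70 mm long, that lies in another groove of the mat beside the bottle, 120 mm from it; not part of the job. Origin: centre of its base; z along it to its mouth
- dry_jar: a clear plastic jar, 60 mm in diameter and 80 mm high, upside down over another post of the rack. Origin: centre of its mouth, on the tray floor; z up
- dry_bottle: a bottle like the one to be hung up, already upside down on another post of the rack. Origin: centre of its mouth, on that post's flange; z up
- paint_a: small paint bottle with a ribbed cap, 43 mm in diameter and 82 mm high, standing left of the far end of the rack. Origin: centre of its underside
- paint_b: paint bottle of the same shape and size, standing on the right, between the brush block and the soak tube. Origin: centre of its underside
- paint_c: paint bottle of the same shape and size, standing right of the far end of the rack. Origin: centre of its underside
Not all that is in view belongs to the job. What is shaped like the rod but purple or red is not meant.

How it is judged:
By the outcome, as a careful person would: the job done as asked, in the order asked, and still so for the second after the job is handed in, with the robot touching nothing.
It also fails if it takes over 56 s, if anything falls off the work surface, if the arm or the gripper's body presses on something with over 40 N, if the wrist force passes 120 N, or if a joint passes its speed limit or range.

## Working session

There is one attempt and no reset: what is moved stays moved. The work goes in short steps, Python scripts to look and compute and a shell command to move; the robot and the scene stay as the last step left them, time stands still between calls to the robot, and variables do not carry over. Pictures are saved under pics/ and viewed, and the job is handed in when it is done.

```bash
mkdir -p pics
cat > h.py <<'E'
import numpy as np,cv2,json,pickle
from workcell import bot
def snap(n,tag):
    p=bot.camera(n); cv2.imwrite(f'pics/{tag}_{n}.png',cv2.cvtColor(p['frame'],cv2.COLOR_RGB2BGR)); pickle.dump(p,open(f'pics/{tag}_{n}.pkl','wb')); return p
def proj(p,X):
    c=np.array(p['R'])@np.array(X)+np.array(p['t']); return np.array([p['fx']*c[0]/c[2]+p['cx'],p['fy']*c[1]/c[2]+p['cy']])
def ray(p,uv):
    R=np.array(p['R']);t=np.array(p['t']); d=R.T@np.array([(uv[0]-p['cx'])/p['fx'],(uv[1]-p['cy'])/p['fy'],1]); return -R.T@t,d/np.linalg.norm(d)
def atz(p,uv,z):
    o,d=ray(p,uv); return o+d*(z-o[2])/d[2]
def tri(ps,uvs):
    A=np.zeros((3,3));b=np.zeros(3)
    for p,uv in zip(ps,uvs):
        o,d=ray(p,uv);M=np.eye(3)-np.outer(d,d);A+=M;b+=M@o
    X=np.linalg.solve(A,b); return X,[np.round(proj(p,X)-uv,1) for p,uv in zip(ps,uvs)]
E
python3 - <<'E'
from h import *
a=snap('side','a');b=snap('top','a')
for p in (a,b):
    print('cam at',(-np.array(p['R']).T@p['t']).round(3),p['fx'],p['shot'])
for n in ['bottle','bottle_mouth','mat','rack','post','post_seat','block','rod','rod_collar','rod_grip','tube','tube_mouth','jar','dry_jar','dry_bottle','paint_a']:
    for l,p in (('S',a),('T',b)):
        r=bot.tip_of(n,p)
        print(n,l,[( [round(x['centre'][0]*640),round(x['centre'][1]*480)],round(x['conf'],2)) for x in r[:4]])
print(bot.get_obs())
E
```

```text
cam at [ 0.318 -0.696  1.005] 593.7303497695957 1
cam at [ 0.435 -0.022  1.077] 511.1524334119066 2
bottle S [([202, 192], 0.95)]
bottle T [([146, 340], 0.64)]
bottle_mouth S [([227, 227], 0.85), ([411, 327], 0.15)]
bottle_mouth T [([201, 327], 0.91)]
mat S [([240, 207], 0.9), ([281, 291], 0.34), ([339, 182], 0.17)]
mat T [([171, 302], 0.92), ([146, 340], 0.68)]
rack S [([327, 280], 0.89)]
rack T [([297, 248], 0.92)]
post S [([279, 289], 0.6)]
post T [([299, 295], 0.65)]
post_seat S [([283, 285], 0.66)]
post_seat T [([298, 295], 0.52)]
block S [([420, 381], 0.71)]
block T [([430, 214], 0.57), ([295, 294], 0.23)]
rod S [([393, 322], 0.8), ([463, 365], 0.68), ([407, 350], 0.63)]
rod T [([434, 178], 0.83), ([369, 207], 0.75), ([402, 211], 0.65)]
rod_collar S [([471, 342], 0.91), ([412, 327], 0.75), ([393, 290], 0.58)]
rod_collar T [([412, 200], 0.71), ([370, 199], 0.69), ([442, 161], 0.61), ([299, 246], 0.25)]
rod_grip S [([415, 313], 0.66), ([281, 289], 0.65), ([397, 280], 0.64), ([474, 334], 0.61)]
rod_grip T [([444, 158], 0.56), ([377, 197], 0.5), ([420, 197], 0.46)]
tube S [([306, 4
[... 515 characters left out ...]
80, 176], 0.8), ([188, 185], 0.76), ([455, 264], 0.71)]
{'time': 1.7, 'q': array([-7.27092912e+01,  4.98064527e+00,  1.00781195e+01,  9.50981952e+01,
       -4.28295159e-04,  8.99994106e+01]), 'qd': array([-0.03187539,  0.04933888, -0.02725192,  0.08912021, -0.00504279,
        0.03045921]), 'joint_efforts': array([-8.10824822e-04, -5.20090377e+01,  4.64857078e+01,  1.76341175e-03,
       -1.74995093e-04,  1.43606918e-06]), 'ee_pos': array([ 0.16347157, -0.5251534 ,  0.25026654]), 'tcp_rot': array([-59.28563909,  89.99916147, 138.0056591 ]), 'wrist_force': array([-0.59293616, -0.03009531,  0.2008572 ]), 'torque': array([ 0.0819316 , -0.0155837 , -0.01516078]), 'opening': 0.08533367058757842}
```

View pics/a_side.png

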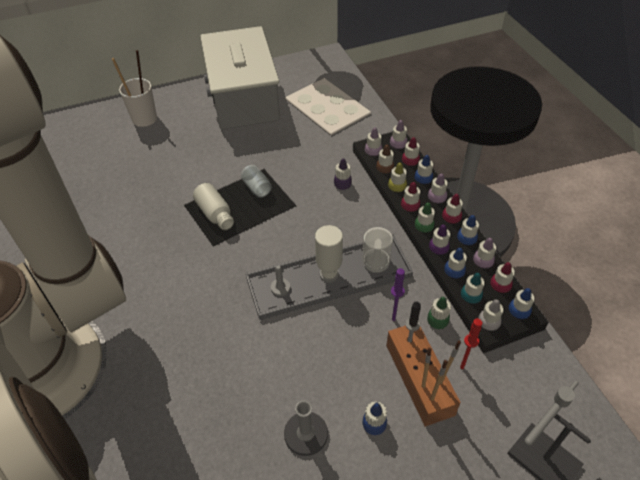

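View pics/a_top.png

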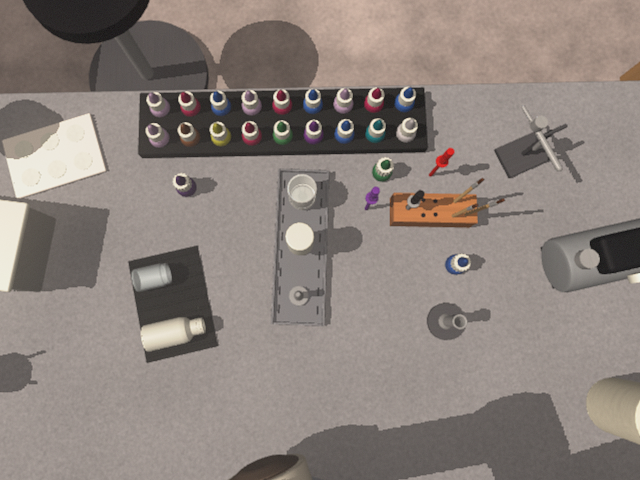

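Run:
```python
import cv2
s=cv2.imread('pics/a_side.png')[230:420,340:540];t=cv2.imread('pics/a_top.png')[130:280,340:480]
s=cv2.resize(s,None,fx=2.1,fy=2.1,interpolation=2);t=cv2.resize(t,(372,399),interpolation=2)
import numpy as np
cv2.imwrite('pics/crop.png',np.hstack([s,t]))
```

```text
(no output)
```

View pics/crop.png

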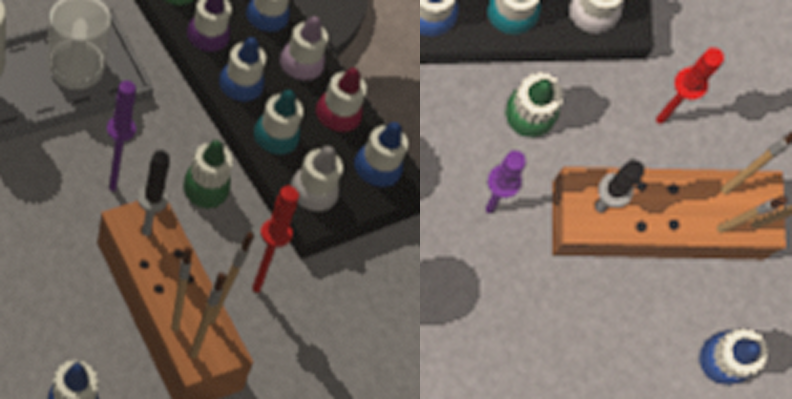

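Rod-like things in the side picture: purple at (397,290), black-handled steel one in the wooden block at (412,327), and red at (471,342). Only the black-handled one stands in the block and has a steel shaft, and the crop confirms that. The free post is the near one, at top (298,295). The bottle lies in the near groove, with its mouth at top (201,327).

Run:
```python
from h import *
a=pickle.load(open('pics/a_side.pkl','rb'));b=pickle.load(open('pics/a_top.pkl','rb'))
P={'bottle':((202,192),(146,340),.029),'bottle_mouth':((227,227),(201,327),.029),'mat':((240,207),(171,302),0),'rack':((327,280),(297,248),0),
'post_seat':((283,285),(298,295),.018),'rod_collar':((412,327),(412,200),.105),'rod_grip':((415,313),(420,197),.141),'rodbase':((407,350),(402,211),.01),'tube_mouth':((301,407),(463,321),.108),'tube':((306,433),(441,323),0),'block':((420,381),(430,214),0),
'jar':((248,176),(135,279),.026),'paint_b':((375,424),(455,264),0),'dry_bottle':((326,274),(299,249),.018),'purple base':((393,322),(369,207),.0),'purple col':((393,290),(370,199),.1),'red base':((463,365),(434,178),0),'red col':((471,342),(442,161),.1)}
for n,(s,t,z) in P.items():
    X,e=tri([a,b],[s,t]); print(n,'S',atz(a,s,z)[:2].round(3),'T',atz(b,t,z)[:2].round(3),'tri',X.round(3),[list(i) for i in e])
from scipy.spatial.transform import Rotation as R
print(R.from_euler('xyz',[-59.28563909,89.99916147,138.0056591],degrees=True).as_matrix().round(3))
```

```text
bottle S [0.403 0.304] T [0.401 0.302] tri [0.402 0.3   0.032] [[np.float64(-0.4), np.float64(0.0)], [np.float64(0.1), np.float64(-0.5)]]
bottle_mouth S [0.427 0.178] T [0.424 0.191] tri [0.426 0.194 0.012] [[np.float64(-1.1), np.float64(0.1)], [np.float64(0.2), np.float64(-1.2)]]
mat S [0.475 0.252] T [0.477 0.26 ] tri [ 0.477  0.264 -0.012] [[np.float64(0.1), np.float64(-0.0)], [np.float64(-0.0), np.float64(0.1)]]
rack S [ 0.583 -0.018] T [ 0.585 -0.005] tri [ 0.588 -0.005 -0.018] [[np.float64(-0.1), np.float64(0.0)], [np.float64(0.0), np.float64(-0.1)]]
post_seat S [ 0.491 -0.007] T [ 0.485 -0.006] tri [ 0.488 -0.007  0.018] [[np.float64(-1.5), np.float64(0.3)], [np.float64(0.3), np.float64(-1.5)]]
rod_collar S [ 0.656 -0.239] T [ 0.66  -0.233] tri [ 0.661 -0.234  0.095] [[np.float64(0.8), np.float64(-0.2)], [np.float64(-0.1), np.float64(0.7)]]
rod_grip S [ 0.66  -0.235] T [ 0.657 -0.24 ] tri [ 0.656 -0.239  0.149] [[np.float64(-0.4), np.float64(0.1)], [np.float64(0.1), np.float64(-0.3)]]
rodbase S [ 0.66  -0.232] T [ 0.658 -0.231] tri [ 0.66  -0.231  0.008] [[np.float64(-0.3), np
[... 881 characters left out ...]
np.float64(0.1), np.float64(-0.7)]]
purple base S [ 0.666 -0.162] T [ 0.671 -0.162] tri [ 0.668 -0.162 -0.   ] [[np.float64(1.2), np.float64(-0.4)], [np.float64(-0.2), np.float64(1.2)]]
purple col S [ 0.662 -0.153] T [ 0.665 -0.152] tri [ 0.664 -0.152  0.098] [[np.float64(0.8), np.float64(-0.3)], [np.float64(-0.1), np.float64(0.8)]]
red base S [ 0.745 -0.295] T [ 0.732 -0.306] tri [ 0.732 -0.302  0.019] [[np.float64(-2.6), np.float64(0.8)], [np.float64(0.5), np.float64(-2.3)]]
red col S [ 0.738 -0.302] T [ 0.739 -0.297] tri [ 0.741 -0.299  0.094] [[np.float64(0.0), np.float64(-0.0)], [np.float64(-0.0), np.float64(0.0)]]
[[-0.     0.297 -0.955]
 [ 0.    -0.955 -0.297]
 [-1.    -0.     0.   ]]
```

Run:
```python
import cv2,numpy as np
s=cv2.imread('pics/a_side.png');t=cv2.imread('pics/a_top.png')
f=lambda i,x,y,w,h:cv2.resize(i[y:y+h,x:x+w],(400,300),interpolation=cv2.INTER_CUBIC)
cv2.imwrite('pics/crop2.png',np.vstack([np.hstack([f(s,180,140,120,90),f(t,120,240,120,90)]),np.hstack([f(s,240,250,80,60),f(t,260,270,80,60)])]))
cv2.imwrite('pics/crop3.png',np.vstack([np.hstack([f(s,270,390,80,60),f(t,420,290,80,60)]),np.hstack([f(s,380,290,80,60),f(t,385,175,80,60)])]))
```

```text
(no output)
```

View pics/crop2.png

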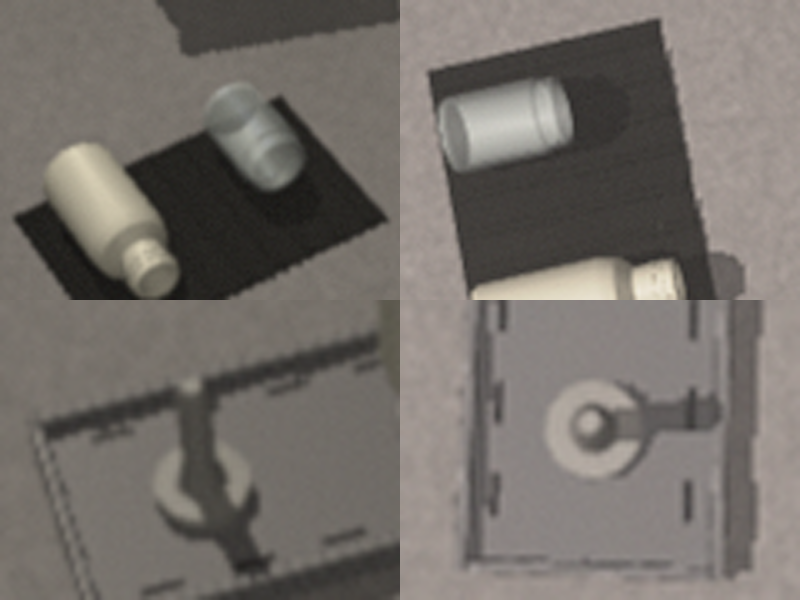

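View pics/crop3.png

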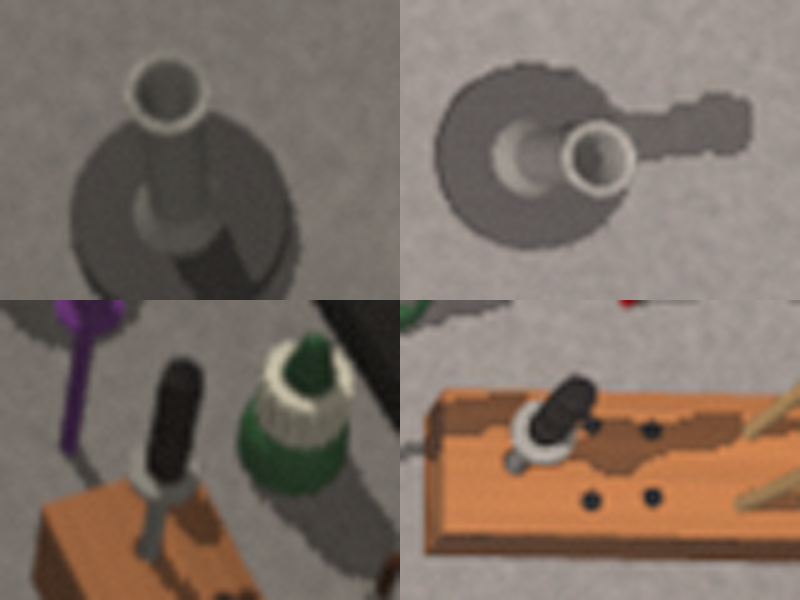

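Run:
```python
from h import *
a=pickle.load(open('pics/a_side.pkl','rb'));b=pickle.load(open('pics/a_top.pkl','rb'))
P={'tube_mouth':((303.4,408.6),(459.6,321.6),.108),'flange':((280.6,287),(299.2,295.8),.018),'tip':((278,266.6),(298.6,295),.08),'collar':((413,325.6),(414,202),.107),'handletop':((417,304),(420.6,193),.166)}
for n,(s,t,z) in P.items():
    X,e=tri([a,b],[s,t]); print(n,'S',atz(a,s,z)[:2].round(4),'T',atz(b,t,z)[:2].round(4),'tri',X.round(3))
# overlay bottle model
def circ(c,ax,r,n=40):
    ax=ax/np.linalg.norm(ax);u=np.cross(ax,[0,0,1.]) if abs(ax[2])<.9 else np.array([1.,0,0]);u/=np.linalg.norm(u);v=np.cross(ax,u)
    th=np.linspace(0,2*np.pi,n);return [c+r*(np.cos(x)*u+np.sin(x)*v) for x in th]
base=np.array([.402,.301,.029]);d=np.array([.426,.187,.029])-base;d/=np.linalg.norm(d);print(np.degrees(np.arctan2(d[1],d[0])))
ims=[]
for p in (a,b):
    im=cv2.resize(cv2.cvtColor(p['frame'],cv2.COLOR_RGB2BGR),None,fx=5,fy=5,interpolation=2)
    def dr(c,ax,r,col=(0,0,255)):
        pts=np.array([proj(p,q)*5+2 for q in circ(np.array(c),ax,r)]).astype(int);cv2.polylines(im,[pts],True,col,1)
    for h,r in ((0,.027),(.076,.027),(.096,.016),(.12,.016)): dr(base+d*h,d,r)
    Z=np.array([0,0,1.])
    dr((.487,-.0075,.018),Z,.02);dr((.4245,-.309,.108),Z,.0145);dr((.659,-.235,.109),Z,.013,(255,255,0));dr((.659,-.235,.169),Z,.0075,(255,255,0))
    def cr(x,y): 
        x0,y0=int(x*5-200),int(y*5-150); return im[y0:y0+300,x0:x0+400]
    c=[proj(p,base+d*.06),proj(p,(.487,-.0075,.018)),proj(p,(.4245,-.309,.108)),proj(p,(.659,-.235,.11))]
    ims.append([cr(*k) for k in c])
cv2.imwrite('pics/o1.png',np.vstack([np.hstack(ims[0][:2]),np.hstack(ims[1][:2])]))
cv2.imwrite('pics/o2.png',np.vstack([np.hstack(ims[0][2:]),np.hstack(ims[1][2:])]))
```

```text
tube_mouth S [ 0.4256 -0.3104] T [ 0.4245 -0.3088] tri [ 0.425 -0.309  0.106]
flange S [ 0.4848 -0.0102] T [ 0.4831 -0.0084] tri [ 0.484 -0.009  0.016]
tip S [ 0.4856 -0.0052] T [ 0.4819 -0.0081] tri [ 0.483 -0.008  0.085]
collar S [ 0.6578 -0.2384] T [ 0.6555 -0.236 ] tri [ 0.657 -0.237  0.104]
handletop S [ 0.6611 -0.2333] T [ 0.6587 -0.236 ] tri [ 0.659 -0.235  0.17 ]
-78.11134196037204
```

View pics/o1.png

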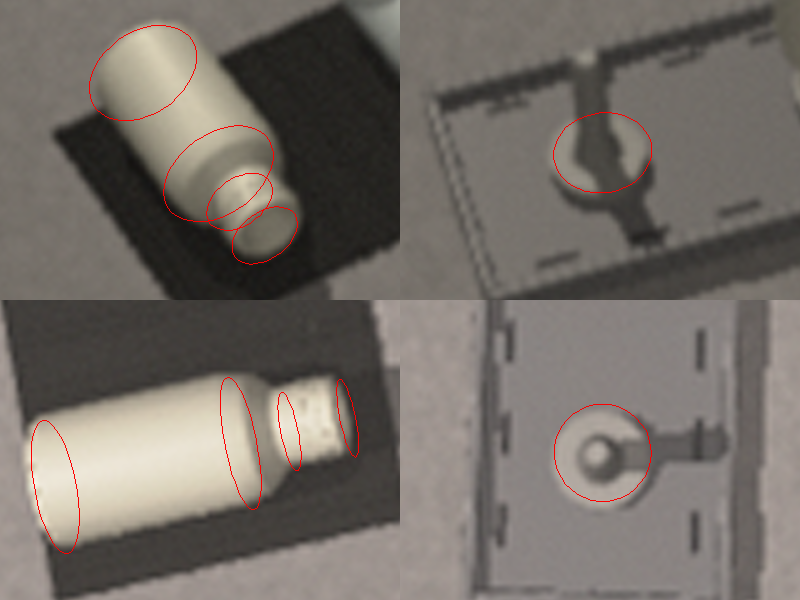

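View pics/o2.png

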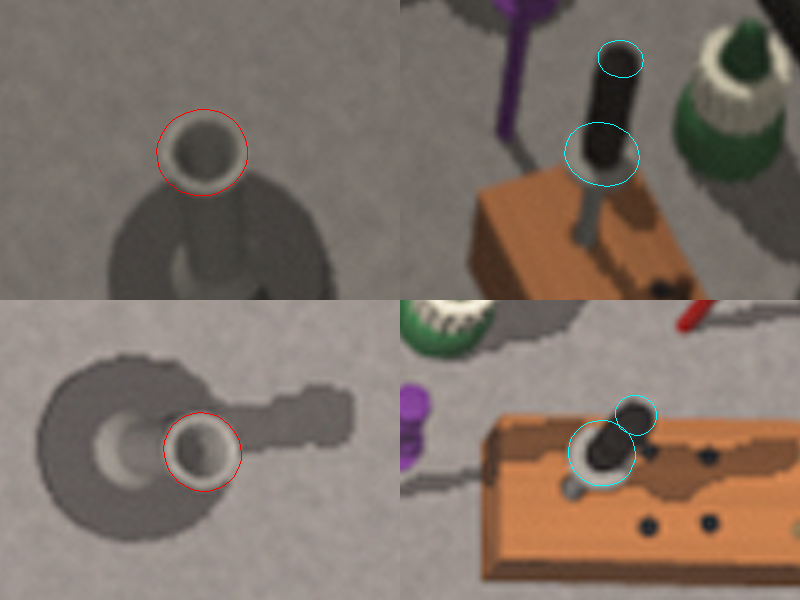

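```bash
cat >> h.py <<'E'
def circ(c,ax,r,n=40):
    ax=ax/np.linalg.norm(ax);u=np.cross(ax,[0,0,1.]) if abs(ax[2])<.9 else np.array([1.,0,0]);u/=np.linalg.norm(u);v=np.cross(ax,u)
    th=np.linspace(0,2*np.pi,n);return [c+r*(np.cos(x)*u+np.sin(x)*v) for x in th]
PROF=((0,.027),(.076,.027),(.096,.016),(.12,.016))
def sil(p,base,d,k=4):
    m=np.zeros((480*k,640*k),np.uint8);cs=[np.array([proj(p,q)*k+(k-1)/2 for q in circ(base+d*h,d,r)]) for h,r in PROF]
    for i in range(3):
        cv2.fillConvexPoly(m,cv2.convexHull(np.vstack(cs[i:i+2]).astype(np.float32)).astype(np.int32),1)
    return m
E
python3 - <<'E'
from h import *
from scipy.optimize import minimize
a=pickle.load(open('pics/a_side.pkl','rb'));b=pickle.load(open('pics/a_top.pkl','rb'))
ms=[]
for p,(x,y,w,h),s in ((a,(185,170,60,70),(210,205)),(b,(130,300,90,70),(165,335))):
    im=p['frame'].astype(int); f=(im.sum(2)>230)&(im[...,0]-im[...,2]>12)
    roi=np.zeros(f.shape,bool);roi[y:y+h,x:x+w]=1;f&=roi
    n,l=cv2.connectedComponents(f.astype(np.uint8)); f=(l==l[s[1],s[0]]).astype(np.uint8)
    f=cv2.morphologyEx(f,cv2.MORPH_CLOSE,np.ones((5,5)));print(f.sum(),cv2.boundingRect(f));ms.append(cv2.resize(f*255,None,fx=4,fy=4,interpolation=1)>127)
def mod(v):
    return np.array([v[0],v[1],.029]),np.array([np.cos(v[2]),np.sin(v[2]),0])
def cost(v,which=(0,1)):
    B,d=mod(v);return sum((sil((a,b)[i],B,d).astype(bool)^ms[i]).sum()/ms[i].sum() for i in which)
for w in ((0,1),(0,),(1,)):
    r=minimize(lambda v:cost(np.array([v[0]/100,v[1]/100,v[2]/10]),w),[40.2,30.1,-13.6],method='Nelder-Mead',options=dict(initial_simplex=[[40.2,30.1,-13.6],[41,30.1,-13.6],[40.2,30.8,-13.6],[40.2,30.1,-13.0]]))
    v=r.x;print(w,v[0]/100,v[1]/100,np.degrees(v[2]/10),r.fun)
E
```

```text
1895 (185, 170, 50, 59)
3481 (130, 300, 90, 70)
(0, 1) 0.40226184209168425 0.31431899975368066 -77.76533394438313 1.0034523375255895
(0,) 0.40505537279032194 0.30967664707634923 -78.56649578432751 0.4376896688217443
(1,) 0.40246111991057476 0.3090641472742747 -78.036634532042 0.5554478201537025
```

```bash
cat > fit.py <<'E'
from h import *
from scipy.optimize import minimize
a=pickle.load(open('pics/a_side.pkl','rb'));b=pickle.load(open('pics/a_top.pkl','rb'))
ms=[]
for p,(x,y,w,h),s in ((a,(185,170,60,70),(210,205)),(b,(130,300,90,70),(165,335))):
    im=p['frame'].astype(int); print(im[s[1],s[0]],im[y,x],im[y+h,x+w])
    m=np.zeros(im.shape[:2],np.uint8);m[:]=cv2.GC_BGD;m[y:y+h,x:x+w]=cv2.GC_PR_BGD
    B=np.array([.402,.303,.029]);d=np.array([.206,-.978,0]);s0=cv2.resize(sil(p,B,d),(640,480),interpolation=cv2.INTER_AREA)
    m[(s0>0)]=cv2.GC_PR_FGD; m[cv2.erode(s0,np.ones((9,9)))>0]=cv2.GC_FGD
    cv2.grabCut(np.ascontiguousarray(p['frame']),m,None,np.zeros((1,65)),np.zeros((1,65)),5,cv2.GC_INIT_WITH_MASK)
    f=((m==1)|(m==3)).astype(np.uint8)
    print(f.sum(),cv2.boundingRect(f));ms.append(cv2.resize(f*255,None,fx=4,fy=4,interpolation=1)>127)
    cv2.imwrite('pics/seg%d.png'%len(ms),cv2.resize((p['frame'][...,::-1]*np.where(f[...,None]>0,1,.4)).astype(np.uint8)[y:y+h,x:x+w],None,fx=5,fy=5))
def mod(v):
    return np.array([v[0],v[1],.029]),np.array([np.cos(v[2]),np.sin(v[2]),0])
def cost(v,which=(0,1)):
    B,d=mod(v);return sum((sil((a,b)[i],B,d).astype(bool)^ms[i]).sum()/ms[i].sum() for i in which)
for w in ((0,1),(0,),(1,)):
    r=minimize(lambda v:cost(np.array([v[0]/100,v[1]/100,v[2]/10]),w),[40.2,30.1,-13.6],method='Nelder-Mead',options=dict(initial_simplex=[[40.2,30.1,-13.6],[41,30.1,-13.6],[40.2,30.8,-13.6],[40.2,30.1,-13.0]]))
    v=r.x;print(w,v[0]/100,v[1]/100,np.degrees(v[2]/10),r.fun)
E
python3 fit.py; python3 -c "
import cv2,numpy as np
a=cv2.imread('pics/seg1.png');b=cv2.imread('pics/seg2.png');c=np.zeros((350,760,3),np.uint8);c[:,:300]=a;c[:,310:760]=b;cv2.imwrite('pics/seg.png',c)"
```

```text
[189 182 159] [122 116 109] [118 112 107]
1054 (193, 183, 40, 47)
[234 227 212] [159 148 143] [156 148 142]
2522 (141, 317, 77, 46)
(0, 1) 0.4039870941637859 0.30204319371894 -77.87936641636684 0.47054128489025665
(0,) 0.4050459284387772 0.3015815555588208 -77.95346640126843 0.06530249110320285
(1,) 0.3925784560280444 0.29794324575776054 -77.801120084228 0.37754039853276494
```

View pics/seg.png

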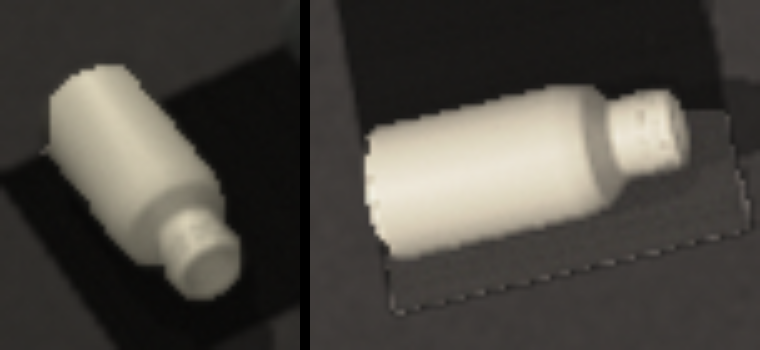

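```bash
sed -i 's/    f=((m==1)|(m==3)).astype(np.uint8)/    f=(((m==1)|(m==3))\&(im.sum(2)>(0 if p is a else 290))).astype(np.uint8); f=cv2.morphologyEx(f,cv2.MORPH_OPEN,np.ones((3,3)))/' fit.py; python3 fit.py
```

```text
[189 182 159] [122 116 109] [118 112 107]
1051 (195, 183, 38, 47)
[234 227 212] [159 148 143] [156 148 142]
1535 (141, 317, 65, 35)
(0, 1) 0.4045366635389145 0.30302234194392974 -78.211057019401 0.11442429540066265
(0,) 0.40565679772391827 0.302072137915817 -78.59344849834459 0.06626219367118724
(1,) 0.4037820100726748 0.30311343904356003 -77.7906575485857 0.03726176901775533
```

```bash
cat > ik.py <<'E'
from h import *
from scipy.spatial.transform import Rotation as Ro
def wrist(R,tcp,L=.2):
    w=np.array(tcp)-L*R[:,0]; q1=np.arctan2(w[1],w[0])
    A=Ro.from_euler('z',-q1).as_matrix()@R   # = Ry(p) Rz(q5) Rx(q6)
    p,q5,q6=Ro.from_matrix(A).as_euler('YZX',degrees=True)
    return np.round([np.degrees(q1),p,q5,q6,np.hypot(w[0],w[1]),w[2]],2)
def frame(x,y):
    x=np.array(x,float);x/=np.linalg.norm(x);y=np.array(y,float);y-=x*(x@y);y/=np.linalg.norm(y);return np.column_stack([x,y,np.cross(x,y)])
cd=lambda h:np.array([np.cos(np.radians(h)),np.sin(np.radians(h)),0])
DN=np.array([0,0,-1.])
E
python3 - <<'E'
from ik import *
yaw=-78;b=cd(yaw)
print('start',wrist(frame(DN,[.297,-.955,0]),(.163,-.525,.25)))
for al in (30,45,55):
    c,s=np.cos(np.radians(al)),np.sin(np.radians(al))
    for sg in (1,-1):
        print(al,sg,'grasp',wrist(frame(c*DN+s*b,sg*cd(yaw+90)),(.4124,.2658,.03)))
        for psi in (102,80,60,40,20,0,-20):
            print('   ',psi,wrist(frame(s*DN+c*cd(psi),sg*cd(psi-90)),(.4845,-.0085,.1)))
E
```

```text
start [-72.75  90.     0.    89.97   0.55   0.45]
30 1 grasp [ 42.88 106.5  -25.41 124.62   0.53   0.2 ]
    102 [-18.87 131.63  48.02  39.91   0.55   0.2 ]
    80 [-21.51 109.06  58.06  67.84   0.49   0.2 ]
    60 [-21.72  75.99  58.98 106.23   0.43   0.2 ]
    40 [-18.81  48.11  47.8  140.45   0.37   0.2 ]
    20 [-11.89  34.21  27.23 162.72   0.33   0.2 ]
    0 [ -1.56  30.01   1.35 179.22   0.31   0.2 ]
    -20 [   8.96   33.42  -24.79 -164.53    0.33    0.2 ]
30 -1 grasp [ 42.88 106.5  -25.41 -55.38   0.53   0.2 ]
    102 [ -18.87  131.63   48.02 -140.09    0.55    0.2 ]
    80 [ -21.51  109.06   58.06 -112.16    0.49    0.2 ]
    60 [-21.72  75.99  58.98 -73.77   0.43   0.2 ]
    40 [-18.81  48.11  47.8  -39.55   0.37   0.2 ]
    20 [-11.89  34.21  27.23 -17.28   0.33   0.2 ]
    0 [-1.56 30.01  1.35 -0.78  0.31  0.2 ]
    -20 [  8.96  33.42 -24.79  15.47   0.33   0.2 ]
45 1 grasp [ 46.54 119.55 -35.63 134.23   0.56   0.17]
    102 [-15.95 115.11  38.66  53.12   0.53   0.24]
    80 [-17.81  97.74  44.47  79.02   0.48   0.24]
    60 [-17.56  77.85  43.67 107.32   0.43   0.24]
  
[... 790 characters left out ...]
.87  84.33   0.48   0.26]
    60 [-14.17  79.19  33.49 109.09   0.44   0.26]
    40 [-11.71  66.55  26.76 133.94   0.41   0.26]
    20 [ -7.22  58.09  15.21 157.15   0.38   0.26]
    0 [ -1.32  55.01   0.76 178.92   0.37   0.26]
    -20 [   4.66   57.53  -13.85 -159.39    0.38    0.26]
55 -1 grasp [ 48.39 130.28 -41.25 -37.89   0.57   0.14]
    102 [ -13.36  106.69   31.22 -120.05    0.52    0.26]
    80 [-14.65  93.25  34.87 -95.67   0.48   0.26]
    60 [-14.17  79.19  33.49 -70.91   0.44   0.26]
    40 [-11.71  66.55  26.76 -46.06   0.41   0.26]
    20 [ -7.22  58.09  15.21 -22.85   0.38   0.26]
    0 [-1.32 55.01  0.76 -1.08  0.37  0.26]
    -20 [  4.66  57.53 -13.85  20.61   0.38   0.26]
```

```bash
cat >> ik.py <<'E'
def cur():
    o=bot.get_obs();return Ro.from_euler('xyz',o['tcp_rot'],degrees=True).as_matrix(),np.array(o['ee_pos']),o
def delta(R0,p0,R1,p1):
    return Ro.from_matrix(R0.T@R1).as_rotvec(degrees=True).round(2),(R0.T@(np.array(p1)-p0)).round(4)
al=np.radians(40);yaw=-78;b=cd(yaw);BASE=np.array([.4045,.303,.029])
Rg=frame(np.cos(al)*DN+np.sin(al)*b,cd(yaw+90)); G=BASE+.038*b+[0,0,.004]
psi=70
Rf=frame(np.sin(al)*DN+np.cos(al)*cd(psi),cd(psi-90))
E
python3 - <<'E'
from ik import *
R0,p0,o=cur()
print(G,wrist(Rg,G)); pre=G-.1*Rg[:,0]; print(pre,wrist(Rg,pre)); print(*delta(R0,p0,Rg,pre),o['time'])
E
```

```text
[0.41240064 0.26583039 0.033     ] [ 45.44 114.81 -32.44 130.76   0.55   0.19]
[0.39903634 0.32870451 0.10960444] [ 50.67 117.67 -30.12 136.26   0.59   0.26]
[-80.98 -32.33  29.47] [ 0.1407 -0.7452 -0.4787] 1.7
```

```bash
python3 -m handwheel '[[-81,-32.3,29.5,0,-0.745,-0.479,-1],[-81,-32.3,29.5,0,-0.745,-0.479,-1],[-81,-32.3,29.5,0,-0.745,-0.479,-1],[-81,-32.3,29.5,0,-0.745,-0.479,-1],[-81,-32.3,29.5,0,-0.745,-0.479,-1],[-81,-32.3,29.5,0,-0.745,-0.479,-1],[-81,-32.3,29.5,0,-0.745,-0.479,-1],[-81,-32.3,29.5,0,-0.745,-0.479,-1],[-81,-32.3,29.5,0,-0.745,-0.479,-1],[-81,-32.3,29.5,0,-0.745,-0.479,-1],[-81,-32.3,29.5,0.05,-0.745,-0.479,-1],[-81,-32.3,29.5,0.1,-0.745,-0.479,-1],[-81,-32.3,29.5,0.141,-0.745,-0.479,-1],[-81,-32.3,29.5,0.141,-0.745,-0.479,-1],[-81,-32.3,29.5,0.141,-0.745,-0.479,-1],[-81,-32.3,29.5,0.141,-0.745,-0.479,-1],[-81,-32.3,29.5,0.141,-0.745,-0.479,-1],[-81,-32.3,29.5,0.141,-0.745,-0.479,-1]]'
python3 - <<'E'
from ik import *
R0,p0,o=cur();print(o['q'].round(1),p0.round(4),o['time'],o['wrist_force'].round(1));print(*delta(R0,p0,Rg,G-.1*Rg[:,0]));print(*delta(R0,p0,Rg,G))
snap('side','b');snap('top','b')
E
```

```text
time: 3.95
ee_pos: [0.3993, 0.3286, 0.1089]
tcp_rot: [-0.1, 49.9, -78.0]
wrist_force: [0.4, 0.2, 0.6]
opening: 0.0852
[ 53.8  24.7   9.3 103.8 -28.7 139.3] [0.3993 0.3286 0.1089] 3.95 [0.4 0.2 0.6]
[ 0.07  0.05 -0.02] [-0.0007 -0.0002  0.0003]
[ 0.07  0.05 -0.02] [ 0.0993 -0.0003  0.0003]
```

View pics/b_side.png

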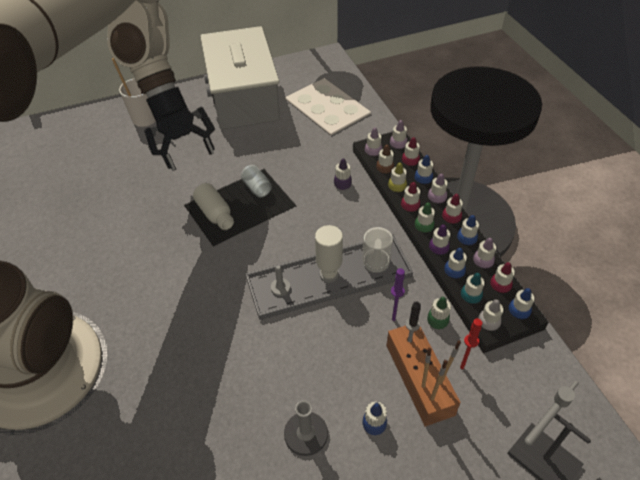

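The gripper (side ~(180,130)) is poised behind the bottle (212,205), clear of cup and jar. Now move in and grip.

```bash
python3 -m handwheel '[[0,0,0,0.03,0,0,-1],[0,0,0,0.055,0,0,-1],[0,0,0,0.08,0,0,-1],[0,0,0,0.099,0,0,-1],[0,0,0,0.099,0,0,-1],[0,0,0,0.099,0,0,0],[0,0,0,0.099,0,0,1],[0,0,0,0.099,0,0,1],[0,0,0,0.099,0,0,1],[0,0,0,0.099,0,0,1],[0,0,0,0.099,0,0,1]]' 35
python3 - <<'E'
from ik import *
R0,p0,o=cur();print(o['q'].round(1),p0.round(4),o['time'],o['wrist_force'].round(1));print(*delta(R0,p0,Rg,G))
snap('side','c');snap('top','c')
s=cv2.imread('pics/c_side.png')[90:270,110:310];t=cv2.imread('pics/c_top.png')[220:400,80:280]
cv2.imwrite('pics/c.png',np.hstack([cv2.resize(s,(400,360)),cv2.resize(t,(400,360))]))
E
```

```text
time: 5.42
ee_pos: [0.4117, 0.2667, 0.0347]
tcp_rot: [-0.1, 50.0, -78.0]
wrist_force: [-9.0, 1.2, 10.0]
opening: 0.0536
[ 49.1  21.4  -3.3  92.1 -30.8 134.5] [0.4117 0.2667 0.0347] 5.425 [-9.   1.2 10. ]
[ 0.1  -0.02  0.02] [ 0.002   0.0005 -0.0003]
```

View pics/c.png

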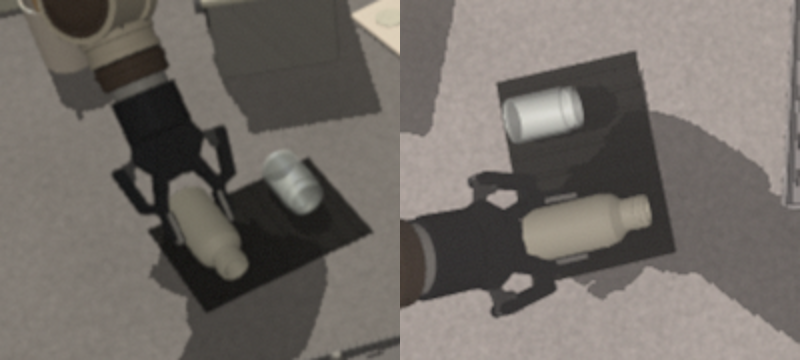

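```bash
sed -i 's/^psi=70/psi=55/' ik.py
python3 - <<'E'
from ik import *
R0,p0,o=cur()
up=p0+[0,0,.13]
print('lift',delta(R0,p0,R0,up))
Bt=R0.T@(BASE-p0); bt=R0.T@b; Bt[1]=0   # base in tool, centred in the jaws
print('base in tool',Bt.round(4),bt.round(3))
np.save('bt.npy',Bt)
# final: tool y fixed horizontal, axis exactly down
post=np.array([.4845,-.0085,.018])
for h in (.085,0):
    base=post+[0,0,.12+h]; tgt=base-Rf@Bt; print(h,tgt.round(4),wrist(Rf,tgt,.26),(Rf@bt).round(3))
    print(delta(R0,up,Rf,tgt))
E
```

```text
lift (array([0., 0., 0.]), array([-0.0996, -0.0002,  0.0835]))
base in tool [-0.0194  0.     -0.032 ] [ 0.642 -0.001  0.766]
0.085 [ 0.4812 -0.0132  0.186 ] [-25.67  79.06  49.1  104.34   0.41   0.35] [-0.001  0.    -1.   ]
(array([51.8 , 84.45,  4.62]), array([0.1689, 0.0095, 0.2346]))
0 [ 0.4812 -0.0132  0.101 ] [-25.67  79.06  49.1  104.34   0.41   0.27] [-0.001  0.    -1.   ]
(array([51.8 , 84.45,  4.62]), array([0.234 , 0.0096, 0.18  ]))
```

```bash
python3 -m handwheel '[[0,0,0,-0.023,0,0.019,1],[0,0,0,-0.05,0,0.042,1],[0,0,0,-0.1,0,0.084,1],[0,0,0,-0.1,0,0.084,1],[0,0,0,-0.1,0,0.084,1]]'
python3 - <<'E'
from ik import *
R0,p0,o=cur();print(o['q'].round(1),p0.round(4),o['time'],o['wrist_force'].round(1),o['opening'])
snap('side','d')
Bt=np.load('bt.npy')
tgt=np.array([.4845,-.0085,.018+.12+.085])-Rf@Bt
print(delta(R0,p0,Rf,tgt))
E
```

```text
time: 6.15
ee_pos: [0.4127, 0.2668, 0.1643]
tcp_rot: [0.1, 50.1, -77.8]
wrist_force: [-0.2, -0.3, -1.1]
opening: 0.0532
[ 49.   17.1   6.  105.6 -30.9 134.5] [0.4127 0.2668 0.1643] 6.15 [-0.2 -0.3 -1.1] 0.053179315717006126
(array([51.79, 84.35,  4.47]), array([0.1683, 0.0086, 0.2349]))
```

View pics/d_side.png

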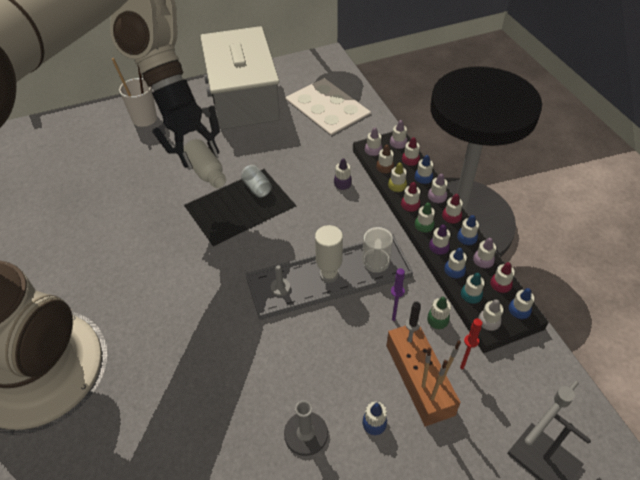

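The bottle is held and lifted (side ~(205,160)). Next I invert it over the post.

```bash
python3 -m handwheel '[[5.2,8.4,0.4,0.017,0.001,0.023,1],[10.4,16.9,0.9,0.034,0.002,0.047,1],[15.5,25.3,1.3,0.05,0.003,0.07,1],[20.7,33.7,1.8,0.067,0.003,0.094,1],[25.9,42.2,2.2,0.084,0.004,0.117,1],[31.1,50.6,2.7,0.101,0.005,0.141,1],[36.3,59,3.1,0.118,0.006,0.164,1],[41.4,67.5,3.6,0.135,0.007,0.188,1],[46.6,75.9,4,0.151,0.008,0.211,1],[51.8,84.4,4.5,0.168,0.009,0.235,1],[51.8,84.4,4.5,0.168,0.009,0.235,1],[51.8,84.4,4.5,0.168,0.009,0.235,1],[51.8,84.4,4.5,0.168,0.009,0.235,1],[51.8,84.4,4.5,0.168,0.009,0.235,1]]'
python3 - <<'E'
from ik import *
R0,p0,o=cur();print(o['q'].round(1),p0.round(4),o['time'],o['wrist_force'].round(1),o['opening'])
a=snap('side','e');b=snap('top','e')
Bt=np.load('bt.npy')
tgt=np.array([.4845,-.0085,.018+.12+.085])-Rf@Bt
print(delta(R0,p0,Rf,tgt))
base=p0+R0@Bt;d=R0@np.array([.642,0,.766]);print(base,d,base+.12*d)
ims=[]
for p in (a,b):
    im=cv2.resize(cv2.cvtColor(p['frame'],cv2.COLOR_RGB2BGR),None,fx=4,fy=4,interpolation=2)
    def dr(c,ax,r,col=(0,0,255)):
        cv2.polylines(im,[np.array([proj(p,q)*4+1.5 for q in circ(np.array(c),ax,r)]).astype(int)],True,col,1)
    for h,r in PROF: dr(base+d*h,d,r)
    c=(proj(p,base+.08*d)*4).astype(int); ims.append(im[c[1]-250:c[1]+250,c[0]-200:c[0]+200])
cv2.imwrite('pics/e.png',np.hstack(ims))
E
```

```text
time: 7.95
ee_pos: [0.4815, -0.0124, 0.1868]
tcp_rot: [179.9, 40.1, 55.1]
wrist_force: [0.7, -0.5, -1.0]
opening: 0.0532
[-26.2 -18.9 -29.2  69.4  49.2 103.4] [ 0.4815 -0.0124  0.1868] 7.95 [ 0.7 -0.5 -1. ] 0.053154592606642806
(array([0.12, 0.05, 0.04]), array([-0.0002,  0.0002,  0.0011]))
[ 0.48482012 -0.0076532   0.22374651] [ 1.11734832e-04 -1.85028613e-03 -9.99458135e-01] [ 0.48483353 -0.00787524  0.10381153]
```

View pics/e.png

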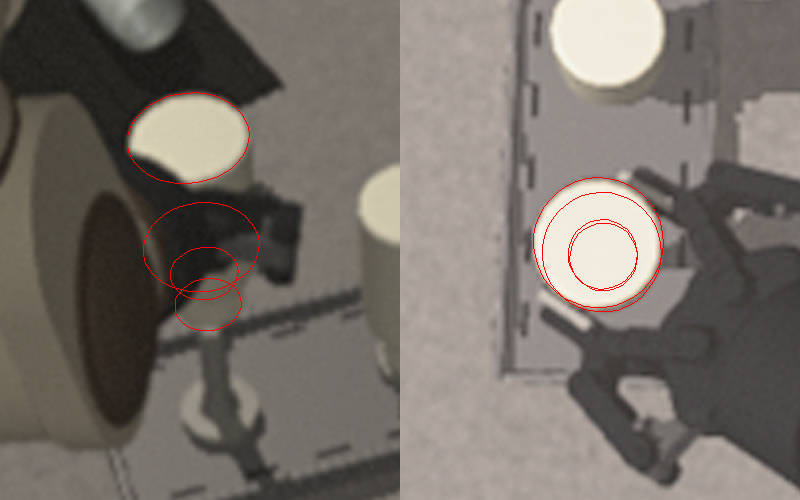

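The inverted bottle matches the model at top (centre ~(300,295), over the post) and in the side view. Lowering it onto the post.

```bash
python3 -m handwheel '[[0,0,0,0.013,0,0.015,1],[0,0,0,0.022,0,0.026,1],[0,0,0,0.032,0,0.038,1],[0,0,0,0.04,0,0.047,1],[0,0,0,0.045,0,0.0535,1],[0,0,0,0.045,0,0.0535,1]]'
python3 - <<'E'
from ik import *
R0,p0,o=cur();Bt=np.load('bt.npy');print(p0.round(4),o['time'],o['wrist_force'].round(1),o['torque'].round(2),o['opening'],p0+R0@Bt+.12*DN)
E
```

```text
time: 8.8
ee_pos: [0.4813, -0.0134, 0.1159]
tcp_rot: [-179.9, 40.0, 55.0]
wrist_force: [0.6, -0.1, -0.2]
opening: 0.053
[ 0.4813 -0.0134  0.1159] 8.8 [ 0.6 -0.1 -0.2] [-0.62  0.45 -0.  ] 0.052988642938568475 [ 0.48464689 -0.00873431  0.03287096]
```

```bash
python3 -m handwheel '[[0,0,0,0.004,0,0.005,1],[0,0,0,0.0075,0,0.009,1],[0,0,0,0.0095,0,0.0113,1],[0,0,0,0.01,0,0.012,1],[0,0,0,0.01,0,0.012,1]]'
python3 - <<'E'
from ik import *
R0,p0,o=cur();Bt=np.load('bt.npy');print(p0.round(4),o['time'],o['wrist_force'].round(1),o['torque'].round(2),o['opening'],p0+R0@Bt+.12*DN)
a=snap('side','f');b=snap('top','f')
f=lambda i,x,y:cv2.resize(i[y:y+120,x:x+100],(400,480),interpolation=2)
cv2.imwrite('pics/f.png',np.hstack([f(cv2.imread('pics/f_side.png'),240,200),f(cv2.imread('pics/f_top.png'),250,240)]))
E
```

```text
time: 9.43
ee_pos: [0.4815, -0.0135, 0.1011]
tcp_rot: [180.0, 40.0, 55.0]
wrist_force: [-1.8, 0.3, 1.8]
opening: 0.0531
[ 0.4815 -0.0135  0.1011] 9.425 [-1.8  0.3  1.8] [-0.18  0.47  0.21] 0.05314798077633079 [ 0.48483791 -0.00875776  0.01809233]
```

View pics/f.png

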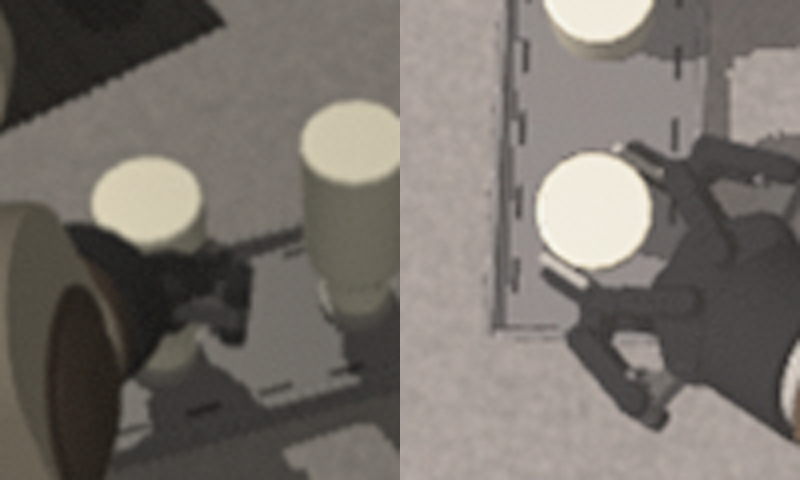

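The bottle is down over the post, with the neck at the flange and light contact. I'll press a little to confirm it is seated.

```bash
python3 -m handwheel '[[0,0,0,0.001,0,0.0012,1],[0,0,0,0.0018,0,0.0022,1],[0,0,0,0.0018,0,0.0022,1]]'
python3 - <<'E'
from ik import *
R0,p0,o=cur();Bt=np.load('bt.npy');print(p0.round(4),o['time'],o['wrist_force'].round(1),o['torque'].round(2),o['opening'],p0+R0@Bt+.12*DN)
E
```

```text
time: 9.9
ee_pos: [0.4823, -0.0131, 0.1009]
tcp_rot: [179.9, 39.8, 54.9]
wrist_force: [-10.1, 2.4, 19.1]
opening: 0.0528
[ 0.4823 -0.0131  0.1009] 9.9 [-10.1   2.4  19.1] [2.26 0.57 1.44] 0.052800580669360345 [ 0.4854308  -0.00848906  0.01785808]
```

```bash
python3 -m handwheel '[[0,0,0,-0.0015,0,-0.0018,1],[0,0,0,-0.0015,0,-0.0018,0],[0,0,0,-0.0015,0,-0.0018,-0.7],[0,0,0,-0.0015,0,-0.0018,-0.7],[0,0,0,-0.0015,0,-0.0018,-0.7],[0,0,0,-0.03,0,-0.002,-0.7],[0,0,0,-0.06,0,-0.002,-0.7],[0,0,0,-0.1,0,-0.002,-0.7],[0,0,0,-0.15,0,-0.002,-0.7],[0,0,0,-0.15,0,-0.002,-0.7]]'
python3 - <<'E'
from ik import *
R0,p0,o=cur();print(o['q'].round(1),p0.round(4),o['time'],o['wrist_force'].round(1),o['opening'])
a=snap('side','g');b=snap('top','g')
f=lambda i,x,y:cv2.resize(i[y:y+120,x:x+100],(400,480),interpolation=2)
cv2.imwrite('pics/g.png',np.hstack([f(cv2.imread('pics/g_side.png'),240,200),f(cv2.imread('pics/g_top.png'),250,240)]))
E
```

```text
time: 11.15
ee_pos: [0.4164, -0.1089, 0.1978]
tcp_rot: [179.8, 40.0, 54.7]
wrist_force: [0.5, -0.3, -0.7]
opening: 0.0723
[-42.6 -12.2 -22.7  88.1  49.4  78.5] [ 0.4164 -0.1089  0.1978] 11.15 [ 0.5 -0.3 -0.7] 0.07227083950066024
```

View pics/g.png

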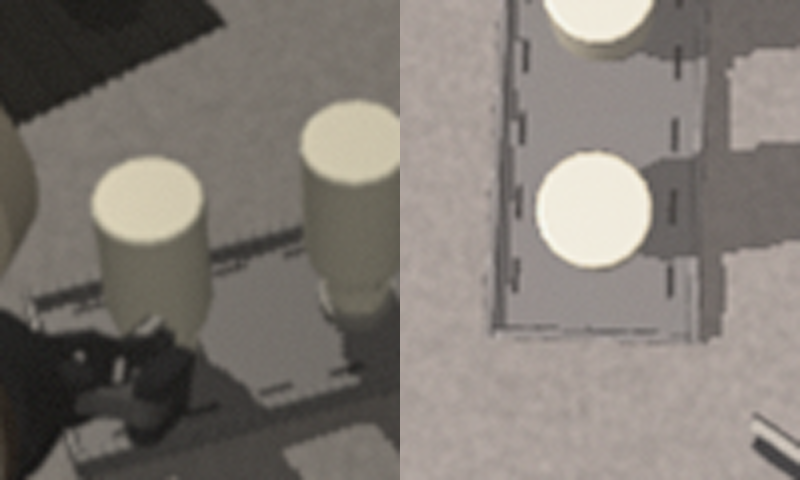

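View pics/g_top.png

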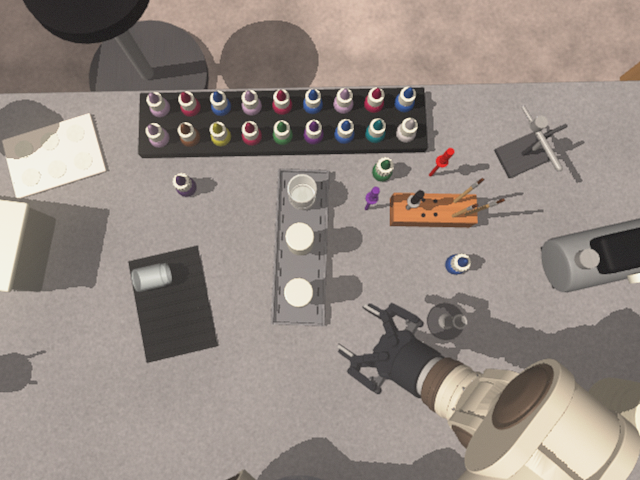

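The bottle stands on the near post, looking just like the dry_bottle next to it: top (299,292), side (277,250). Now the rod: first check the clearances to the brushes.

Run:
```python
from ik import *
a=pickle.load(open('pics/g_side.pkl','rb'));b=pickle.load(open('pics/g_top.pkl','rb'))
f=lambda i,x,y:cv2.resize(cv2.cvtColor(i['frame'],cv2.COLOR_RGB2BGR)[y:y+100,x:x+80],(400,500),interpolation=2)
cv2.imwrite('pics/h.png',np.hstack([f(a,385,290),f(b,405,150)]))
for s in ((454,201),(453,216)): print(atz(b,s,.055))
for s in ((425,387),(433,399)): print(atz(a,s,.055))
```

```text
[ 0.66764267 -0.32942043  0.055     ]
[ 0.6364281  -0.32532445  0.055     ]
[ 0.6400773  -0.32948755  0.055     ]
[ 0.64225478 -0.35413843  0.055     ]
```

View pics/h.png

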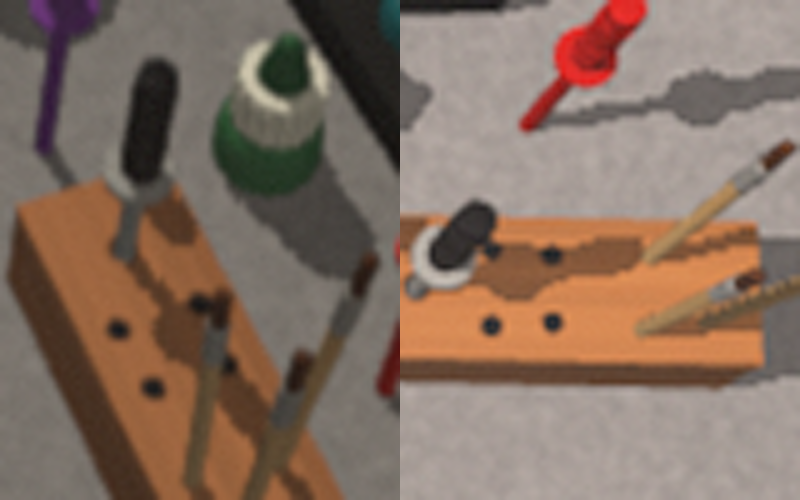

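```bash
cat >> ik.py <<'E'
el=np.radians(65);hd=-20
RODX=np.array([.658,-.236,.141])
def RR(s=1): return frame(np.sin(el)*DN+np.cos(el)*cd(hd),s*cd(hd-90))
E
python3 - <<'E'
from ik import *
R0,p0,o=cur()
for s in (1,-1):
    R=RR(s)
    for t in ((.55,-.19,.27),RODX,RODX+[0,0,.06],(.4245,-.309,.27)): print(s,wrist(R,t,.26))
    print(delta(R0,p0,R,(.55,-.19,.27)))
E
```

```text
1 [ -18.84   65.     -0.49 -178.95    0.47    0.51]
1 [-1.9680e+01  6.5000e+01 -1.3000e-01 -1.7971e+02  5.9000e-01  3.8000e-01]
1 [-1.9680e+01  6.5000e+01 -1.3000e-01 -1.7971e+02  5.9000e-01  4.4000e-01]
1 [-40.19  66.36   8.39 161.56   0.42   0.51]
(array([ 59.85, -21.27,  45.9 ]), array([-0.0411,  0.157 , -0.0627]))
-1 [-18.84  65.    -0.49   1.05   0.47   0.51]
-1 [-19.68  65.    -0.13   0.29   0.59   0.38]
-1 [-19.68  65.    -0.13   0.29   0.59   0.44]
-1 [-40.19  66.36   8.39 -18.44   0.42   0.51]
(array([-108.23,  -51.67,  -23.95]), array([-0.0411,  0.157 , -0.0627]))
```

```bash
python3 -m handwheel '[[0,0,0,-0.06,0.03,-0.06,-0.4],[-108,-51.7,-24,-0.041,0.157,-0.063,-0.4],[-108,-51.7,-24,-0.041,0.157,-0.063,-0.4],[-108,-51.7,-24,-0.041,0.157,-0.063,-0.4],[-108,-51.7,-24,-0.041,0.157,-0.063,-0.4],[-108,-51.7,-24,-0.041,0.157,-0.063,-0.4],[-108,-51.7,-24,-0.041,0.157,-0.063,-0.4],[-108,-51.7,-24,-0.041,0.157,-0.063,-0.4],[-108,-51.7,-24,-0.041,0.157,-0.063,-0.4],[-108,-51.7,-24,-0.041,0.157,-0.063,-0.4],[-108,-51.7,-24,-0.041,0.157,-0.063,-0.4],[-108,-51.7,-24,-0.041,0.157,-0.063,-0.4],[-108,-51.7,-24,-0.041,0.157,-0.063,-0.4],[-108,-51.7,-24,-0.041,0.157,-0.063,-0.4],[-108,-51.7,-24,-0.041,0.157,-0.063,-0.4],[-108,-51.7,-24,-0.041,0.157,-0.063,-0.4]]'
python3 - <<'E'
from ik import *
R0,p0,o=cur();print(o['q'].round(1),o['time'],o['opening'])
R=RR(-1);print(delta(R0,p0,R,RODX-.1*R[:,0]),delta(R0,p0,R,RODX))
E
```

```text
time: 13.25
ee_pos: [0.5503, -0.1892, 0.2703]
tcp_rot: [0.1, 65.1, -20.1]
wrist_force: [0.2, 0.5, -0.6]
opening: 0.0598
[-18.7 -14.5 -10.1  69.5  -0.6   1.3] 13.25 0.05979839907022934
(array([-0.17, -0.13,  0.04]), array([ 0.0666, -0.0069,  0.0517])) (array([-0.17, -0.13,  0.04]), array([ 0.1666, -0.0069,  0.0519]))
```

```bash
python3 -m handwheel '[[-0.2,-0.1,0,0.03,-0.007,0.052,-0.4],[-0.2,-0.1,0,0.067,-0.007,0.052,-0.4],[-0.2,-0.1,0,0.067,-0.007,0.052,-0.4],[-0.2,-0.1,0,0.067,-0.007,0.052,-0.4]]'
python3 - <<'E'
from ik import *
R0,p0,o=cur();print(o['q'].round(1),o['time'],o['opening'])
R=RR(-1);print(delta(R0,p0,R,RODX))
a=snap('side','i');b=snap('top','i')
f=lambda i,x,y:cv2.resize(cv2.cvtColor(i['frame'],cv2.COLOR_RGB2BGR)[y:y+125,x:x+100],(400,500),interpolation=2)
cv2.imwrite('pics/i.png',np.hstack([f(a,360,240),f(b,360,140)]))
E
```

```text
time: 13.75
ee_pos: [0.6183, -0.2218, 0.2328]
tcp_rot: [-0.2, 65.0, -20.1]
wrist_force: [-0.1, 0.6, 1.0]
opening: 0.0598
[-19.7  -4.9  -6.1  63.8  -0.2   0.3] 13.75 0.05978644314179496
(array([0.06, 0.04, 0.05]), array([ 0.101 ,  0.0003, -0.0006]))
```

View pics/i.png

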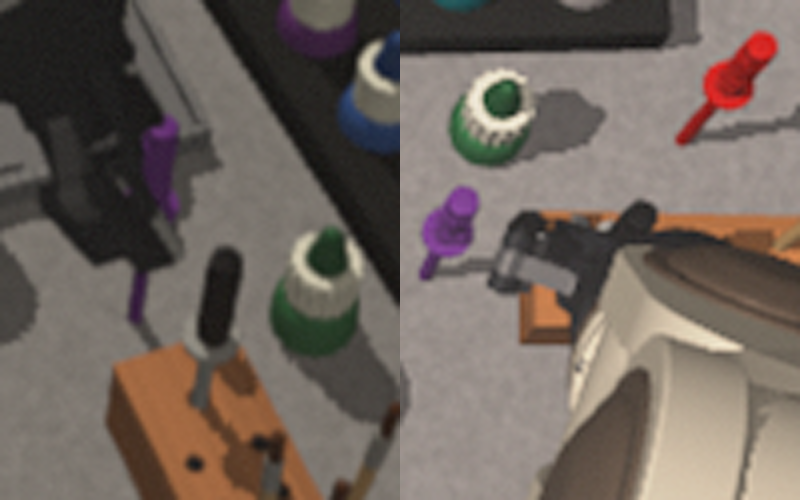

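```bash
python3 -m handwheel '[[0,0,0,0.01,0,0,0],[0,0,0,0.035,0,0,0],[0,0,0,0.06,0,0,0],[0,0,0,0.085,0,0,0],[0,0,0,0.1,0,0,0],[0,0,0,0.1,0,0,0],[0,0,0,0.1,0,0,0.5],[0,0,0,0.1,0,0,1],[0,0,0,0.1,0,0,1],[0,0,0,0.1,0,0,1]]' 60
python3 - <<'E'
from ik import *
R0,p0,o=cur();print(o['q'].round(1),o['time'],o['opening'],o['wrist_force'].round(1))
R=RR(-1);print(delta(R0,p0,R,RODX),p0)
a=snap('side','j');b=snap('top','j')
f=lambda i,x,y:cv2.resize(cv2.cvtColor(i['frame'],cv2.COLOR_RGB2BGR)[y:y+125,x:x+100],(400,500),interpolation=2)
cv2.imwrite('pics/j.png',np.hstack([f(a,360,240),f(b,360,140)]))
E
```

```text
time: 15.1
ee_pos: [0.6587, -0.2364, 0.1428]
tcp_rot: [-0.2, 64.8, -20.1]
wrist_force: [-0.1, 1.0, 6.3]
opening: 0.0134
[-19.7   1.3  -9.9  53.6  -0.2   0.2] 15.1 0.013409555555030194 [-0.1  1.   6.3]
(array([0.09, 0.16, 0.04]), array([ 0.0012,  0.0001, -0.0015])) [ 0.65874517 -0.2364254   0.14277691]
```

View pics/j.png

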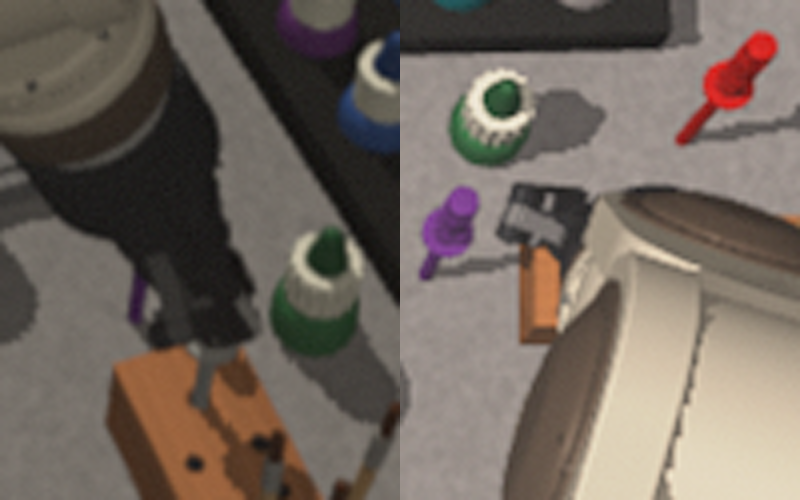

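The black-handled rod is gripped (13.4 mm) at side ~(410,315), clear of the purple one. Lift it straight up.

```bash
python3 -m handwheel '[[0,0,0,-0.009,0,0.004,1],[0,0,0,-0.027,0,0.013,1],[0,0,0,-0.054,0,0.025,1],[0,0,0,-0.091,0,0.042,1],[0,0,0,-0.127,0,0.059,1],[0,0,0,-0.127,0,0.059,1],[0,0,0,-0.127,0,0.059,1]]'
python3 - <<'E'
from ik import *
R0,p0,o=cur();print(o['q'].round(1),o['time'],o['opening'],o['wrist_force'].round(1),p0)
a=snap('side','k');b=snap('top','k')
cv2.imwrite('pics/k.png',np.hstack([cv2.resize(cv2.imread('pics/k_side.png')[180:480,280:545],(400,450)),cv2.resize(cv2.imread('pics/k_top.png')[100:400,290:555],(400,450))]))
for n in ('rod','rod_collar','rod_grip'):
  for l,p in (('S',a),('T',b)): print(n,l,[((np.array(x['centre'])*[640,480]).round(),round(x['conf'],2)) for x in bot.tip_of(n,p)[:4]])
R=RR(-1)
print('tube hi',delta(R0,p0,R,(.4245,-.309,.155+.108)))
E
```

```text
time: 16.08
ee_pos: [0.6577, -0.2359, 0.2804]
tcp_rot: [-0.2, 65.1, -20.1]
wrist_force: [0.3, -0.1, -1.2]
opening: 0.0136
[-19.7   1.5   5.5  69.1  -0.2   0.2] 16.075 0.013627322799299088 [ 0.3 -0.1 -1.2] [ 0.65769379 -0.23594853  0.28035202]
rod S [(array([394., 319.]), 0.95), (array([412., 308.]), 0.8), (array([461., 367.]), 0.73)]
rod T [(array([137., 280.]), 0.63), (array([367., 209.]), 0.52)]
rod_collar S [(array([421., 282.]), 0.85), (array([395., 292.]), 0.62)]
rod_collar T [(array([372., 200.]), 0.72), (array([440., 159.]), 0.38)]
rod_grip S [(array([474., 334.]), 0.97), (array([399., 283.]), 0.96), (array([423., 266.]), 0.76)]
rod_grip T [(array([375., 196.]), 0.7), (array([442., 156.]), 0.42), (array([429., 214.]), 0.39)]
tube hi (array([ 0.08, -0.06,  0.06]), array([-0.066 , -0.1482, -0.1836]))
```

View pics/k.png

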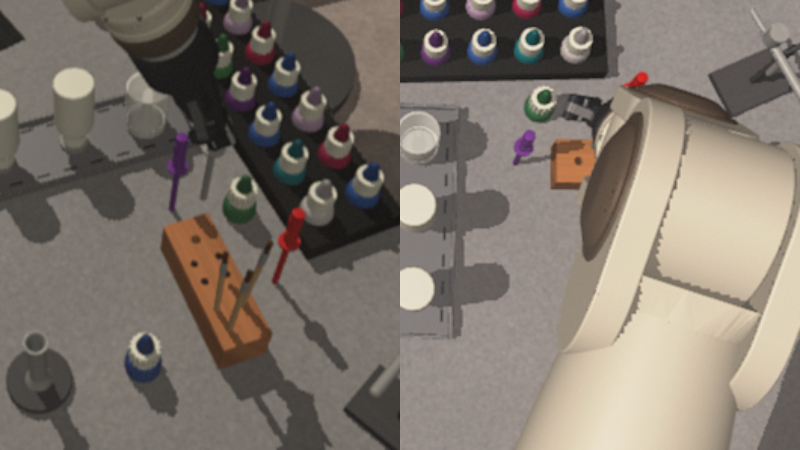

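```bash
python3 -m handwheel '[[0,0,0,-0.006,-0.012,-0.015,1],[0,0,0,-0.019,-0.037,-0.045,1],[0,0,0,-0.035,-0.067,-0.081,1],[0,0,0,-0.05,-0.097,-0.117,1],[0,0,0,-0.064,-0.123,-0.149,1],[0,0,0,-0.073,-0.141,-0.171,1],[0.1,-0.1,0.1,-0.077,-0.148,-0.179,1],[0.1,-0.1,0.1,-0.077,-0.148,-0.179,1],[0.1,-0.1,0.1,-0.077,-0.148,-0.179,1]]'
python3 - <<'E'
from ik import *
R0,p0,o=cur();print(o['q'].round(1),o['time'],o['opening'],o['wrist_force'].round(1),p0)
a=snap('side','l');b=snap('top','l')
foot=p0-[0,0,.1328];print(foot)
for n in ('rod','rod_collar','tube_mouth'):
  for l,p in (('S',a),('T',b)): print(n,l,[((np.array(x['centre'])*[640,480]).round(),round(x['conf'],2)) for x in bot.tip_of(n,p)[:4]])
ims=[]
for p in (a,b):
    im=cv2.resize(cv2.cvtColor(p['frame'],cv2.COLOR_RGB2BGR),None,fx=5,fy=5,interpolation=2)
    def dr(c,r,col=(0,0,255)):
        cv2.polylines(im,[np.array([proj(p,q)*5+2 for q in circ(np.array(c),np.array([0,0,1.]),r)]).astype(int)],True,col,1)
    dr(foot,.004);dr(foot+[0,0,.095],.013);dr((.4245,-.309,.108),.0145,(255,255,0))
    c=(proj(p,foot)*5).astype(int);x0=max(c[0]-200,0);y0=min(max(c[1]-300,0),2400-600);ims.append(im[y0:y0+600,x0:x0+400])
cv2.imwrite('pics/l.png',np.hstack(ims))
E
```

```text
time: 17.6
ee_pos: [0.4252, -0.3085, 0.2754]
tcp_rot: [0.1, 64.9, -19.8]
wrist_force: [-0.4, 0.3, -0.5]
opening: 0.0133
[-40.3 -21.1 -14.4  73.    8.5 -18.5] 17.6 0.013344726232786408 [-0.4  0.3 -0.5] [ 0.42517882 -0.30854778  0.27538105]
[ 0.42517882 -0.30854778  0.14258105]
rod S [(array([392., 323.]), 0.92), (array([297., 397.]), 0.71), (array([462., 369.]), 0.59)]
rod T [(array([432., 176.]), 0.81)]
rod_collar S [(array([473., 343.]), 0.79), (array([397., 294.]), 0.66), (array([298., 371.]), 0.6)]
rod_collar T [(array([383., 174.]), 0.74), (array([455., 261.]), 0.68), (array([373., 200.]), 0.65), (array([444., 162.]), 0.64)]
tube_mouth S [(array([303., 406.]), 0.69), (array([247., 174.]), 0.15)]
tube_mouth T [(array([463., 323.]), 0.97)]
```

View pics/l.png

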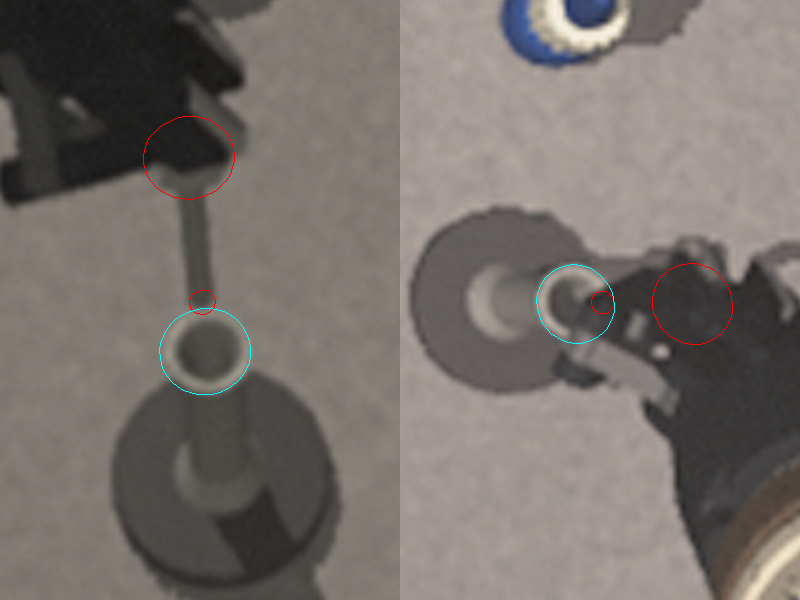

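The foot of the rod hangs straight above the tube mouth: foot at side (301,421), mouth at (302,430). Lowering it.

```bash
python3 -m handwheel '[[0,0,0,0.012,0,-0.0055,1],[0,0,0,0.024,0,-0.011,1],[0,0,0,0.031,0,-0.0145,1],[0,0,0,0.036,0,-0.017,1],[0,0,0,0.041,0,-0.019,1],[0,0,0,0.0455,0,-0.021,1],[0,0,0,0.0455,0,-0.021,1]]'
python3 - <<'E'
from ik import *
R0,p0,o=cur();print(o['time'],o['opening'],o['wrist_force'].round(1),o['torque'].round(2),p0)
a=snap('side','m')
cv2.imwrite('pics/m.png',cv2.resize(a['frame'][340:460,250:350,::-1],(500,600),interpolation=2))
E
```

```text
time: 18.88
ee_pos: [0.4247, -0.3087, 0.2251]
tcp_rot: [0.1, 64.9, -19.9]
wrist_force: [0.4, 0.2, -1.4]
opening: 0.0139
18.875 0.013880717776157148 [ 0.4  0.2 -1.4] [0.18 0.36 0.06] [ 0.42465769 -0.30872226  0.2250869 ]
```

View pics/m.png

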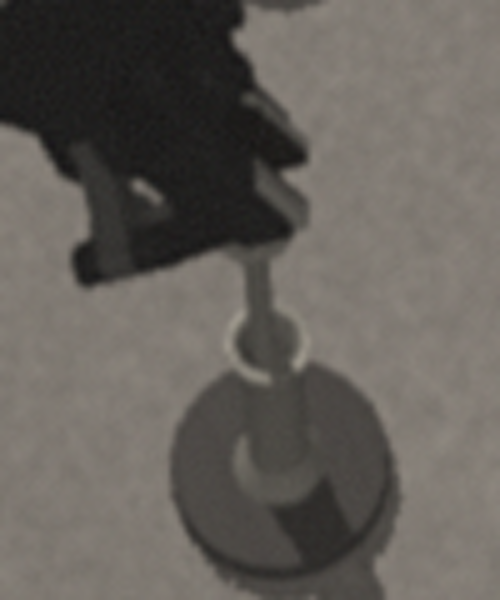

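The rod is inside the mouth with no contact force. Continuing down.

```bash
python3 -m handwheel '[[0,0,0,0.009,0,-0.0042,1],[0,0,0,0.018,0,-0.0084,1],[0,0,0,0.027,0,-0.0126,1],[0,0,0,0.036,0,-0.0168,1],[0,0,0,0.045,0,-0.021,1],[0,0,0,0.054,0,-0.0252,1],[0,0,0,0.062,0,-0.029,1],[0,0,0,0.066,0,-0.0308,1],[0,0,0,0.066,0,-0.0308,1]]'
python3 - <<'E'
from ik import *
R0,p0,o=cur();print(o['time'],o['opening'],o['wrist_force'].round(1),o['torque'].round(2),p0)
E
```

```text
time: 20.05
ee_pos: [0.4248, -0.3087, 0.1523]
tcp_rot: [0.1, 64.9, -19.9]
wrist_force: [-0.4, 0.0, -0.1]
opening: 0.0136
20.05 0.013631785994438202 [-0.4  0.  -0.1] [ 0.14  0.4  -0.01] [ 0.42479142 -0.30870438  0.15230054]
```

```bash
python3 -m handwheel '[[0,0,0,0.003,0,-0.0014,1],[0,0,0,0.005,0,-0.0023,1],[0,0,0,0.0063,0,-0.003,1],[0,0,0,0.0072,0,-0.0034,1],[0,0,0,0.0072,0,-0.0034,1]]'
python3 - <<'E'
from ik import *
R0,p0,o=cur();print(o['time'],o['opening'],o['wrist_force'].round(1),o['torque'].round(2),p0)
a=snap('side','n')
cv2.imwrite('pics/n.png',cv2.resize(a['frame'][340:460,250:350,::-1],(500,600),interpolation=2))
E
```

```text
time: 20.68
ee_pos: [0.4251, -0.3089, 0.1457]
tcp_rot: [0.1, 64.8, -19.9]
wrist_force: [-3.7, 3.1, 6.8]
opening: 0.0137
20.675 0.013733673911359842 [-3.7  3.1  6.8] [0.45 0.64 0.11] [ 0.42509368 -0.30887844  0.14573706]
```

View pics/n.png

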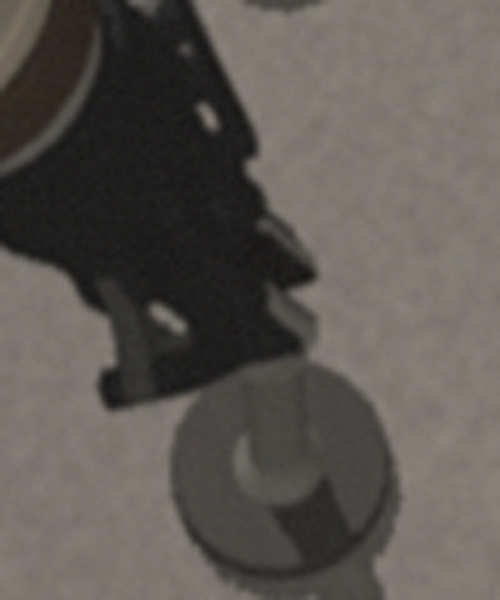

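Contact is at the expected height. A firm press to check, then release and retreat.

```bash
python3 -m handwheel '[[0,0,0,0.001,0,-0.0005,1],[0,0,0,0.002,0,-0.0009,1],[0,0,0,0.002,0,-0.0009,1]]'; python3 -c "
from ik import *
R0,p0,o=cur();print(o['wrist_force'].round(1),p0)"
```

```text
time: 21.1
ee_pos: [0.4255, -0.3091, 0.1456]
tcp_rot: [0.0, 64.7, -20.0]
wrist_force: [-10.0, 6.8, 19.6]
opening: 0.0137
[-10.    6.8  19.6] [ 0.42553135 -0.30913258  0.14558885]
```

```bash
python3 -m handwheel '[[0,0,0,-0.001,0,0.0005,1],[0,0,0,-0.001,0,0.0005,0.3],[0,0,0,-0.001,0,0.0005,-0.2],[0,0,0,-0.001,0,0.0005,-0.2],[0,0,0,-0.001,0,0.0005,-0.2],[0,0,0,-0.02,0,0.0005,-0.2],[0,0,0,-0.05,0,0.0005,-0.2],[0,0,0,-0.09,0,0.0005,-0.2],[0,0,0,-0.15,0,0.0005,-0.2],[0,0,0,-0.15,0,0.0005,-0.2],[0,0,0,-0.15,0,0.0005,-0.2]]'
python3 - <<'E'
from ik import *
R0,p0,o=cur();print(o['time'],o['opening'],o['wrist_force'].round(1),p0)
a=snap('side','o');b=snap('top','o')
ims=[]
for p in (a,b):
    im=cv2.resize(cv2.cvtColor(p['frame'],cv2.COLOR_RGB2BGR),None,fx=5,fy=5,interpolation=2)
    def dr(c,r,col=(0,0,255)):
        cv2.polylines(im,[np.array([proj(p,q)*5+2 for q in circ(np.array(c),np.array([0,0,1.]),r)]).astype(int)],True,col,1)
    dr((.4248,-.309,.112),.013);dr((.4248,-.309,.172),.0075)
    c=(proj(p,(.4248,-.309,.11))*5).astype(int);x0=max(c[0]-200,0);y0=min(max(c[1]-250,0),2400-500);ims.append(im[y0:y0+500,x0:x0+400])
cv2.imwrite('pics/o3.png',np.hstack(ims))
E
```

```text
time: 22.48
ee_pos: [0.3654, -0.2873, 0.2782]
tcp_rot: [0.1, 64.9, -19.9]
wrist_force: [0.1, 0.6, -1.0]
opening: 0.0511
22.475 0.051083977197590565 [ 0.1  0.6 -1. ] [ 0.36543185 -0.28733652  0.27818232]
```

View pics/o3.png

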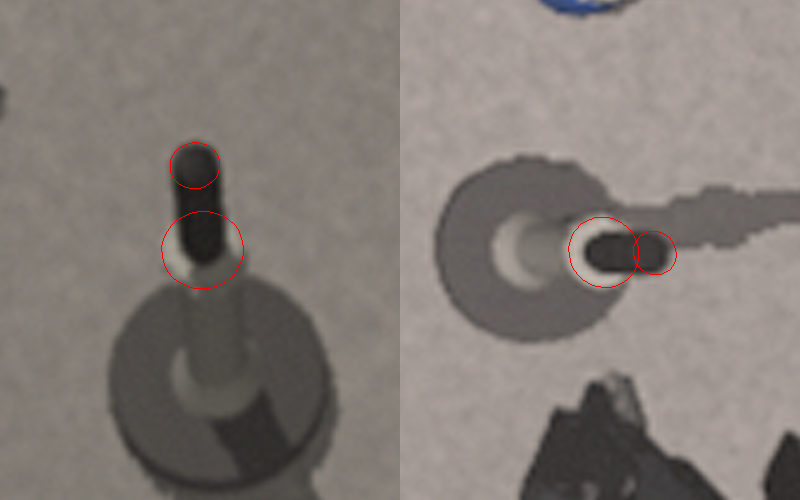

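View pics/o_side.png

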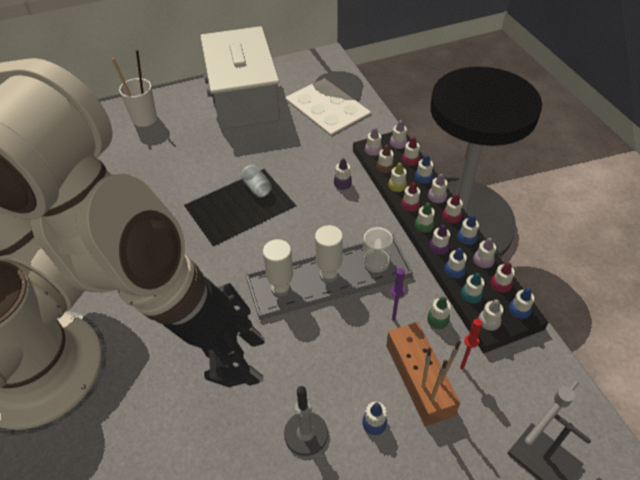

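View pics/o_top.png

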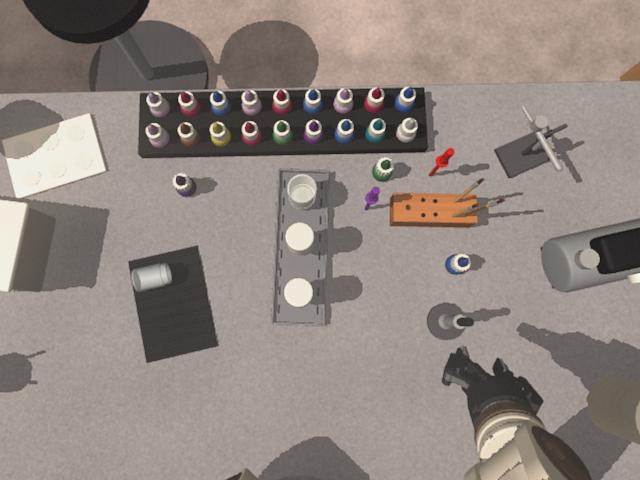

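Run:
```python
from ik import *
ims=[]
for n in ('side','top'):
    p=pickle.load(open(f'pics/o_{n}.pkl','rb'))
    im=cv2.resize(cv2.cvtColor(p['frame'],cv2.COLOR_RGB2BGR),None,fx=5,fy=5,interpolation=2)
    for h,r in PROF: cv2.polylines(im,[np.array([proj(p,q)*5+2 for q in circ(np.array([.4848,-.0085,.138-h]),DN,r)]).astype(int)],True,(0,0,255),1)
    c=(proj(p,(.4848,-.0085,.08))*5).astype(int);ims.append(im[c[1]-250:c[1]+250,c[0]-200:c[0]+200])
cv2.imwrite('pics/q.png',np.hstack(ims))
```

```text
(no output)
```

View pics/q.png

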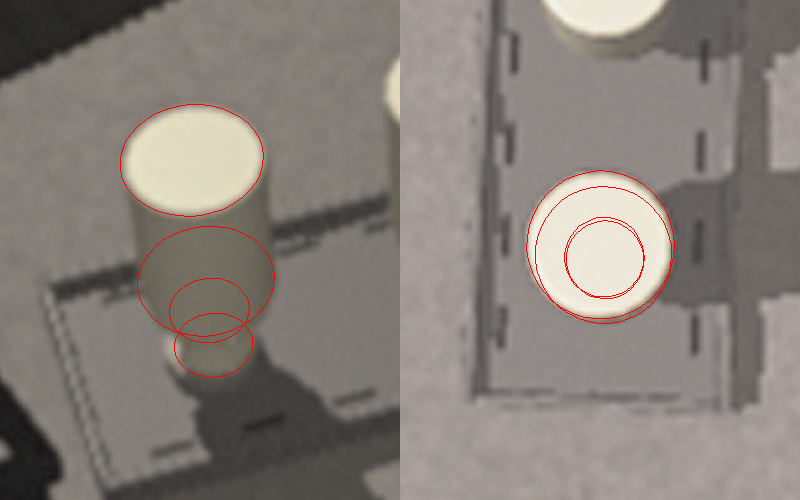

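The bottle matches the fully seated model in both views, so I'm handing in.

```bash
python3 -c "
from workcell import bot
print(bot.job_done())"
```

```text
the job is handed in; nothing more can be done
None
```

Both parts of the job are done and handed in, in the order asked, at about 22.5 s of the 56 s allowed.

- **Bottle:** I turned it upside down and lowered it onto the free post, the one nearest the robot. It stopped at flange height under a press of about 19 N. After I let go, it matched the fully seated model in both camera views to about a pixel.
- **Rod:** I took the black-handled rod out of the brush block, leaving the purple and red look-alikes alone. It went down the soak tube without contact force until the collar met the lip at the expected height, and it held there under a press of about 20 N. After release it matched the seated model in both views.

The other bottles, jars, paints and brushes look unmoved in the last pictures, and the gripper is clear of everything.

Some early checks disagreed:
- **Network points:** some were off by up to about 13 mm (bottle mouth, tube mouth), so I used my own pixel measurements and overlays instead.
- **Bottle outline fit:** the first attempts failed because the picture was badly segmented. I redid them before the grasp.

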